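Seat a flat bar in a welding fixture and tighten its wing nut between two tie bolts

TASK

Push the flat steel bar lengthwise along its channel until its far end rests against the fixture's end stop. Then tighten the wing nut clockwise, in such short arcs as the two tie bolts beside it allow, until the clamp grips the bar firmly, about 0.25 N m at the nut, without overtightening it or bearing on the tie bolts. Let go, leaving the bar clamped against the stop and the spanner, tape roll and offcut beside it undisturbed.

Things in the scene. Friction and masses are not known exactly. Their poses are not given: they have to be found in the camera images.
- bed: Fixed steel plate, 170 x 130 x 20 mm. Origin: at bench height on the channel's middle line; the plate reaches from x = -70 to +100 mm. x runs along the channel towards the end stop, z up. On the plate (top z = 20 mm) two rails 10 mm high, 44 mm apart, run along x from -50 to +80 mm and guide the bar; the end stop's face is at x = +80 mm.
- stop_face (a point): Point on the face of the end stop that the bar must rest against, on the channel's middle line, 26 mm above the bench; axes as the bed.
- bar: Loose flat steel bar, 160 x 40 x 12 mm, about 0.6 kg, lying in the channel under the clamp with its near end sticking out towards the robot. Origin: centre of its underside; x along its length, z up.
- bar_far (a point): Centre of the bar's far end face (+80 mm from its origin along x, 6 mm up): touches stop_face when home.
- bar_near (a point): Centre of the bar's near end face (-80 mm along x, 6 mm up): push here towards the stop, along the bar's +x. At home it stands 80 mm before the bed's origin.
- clamp: Fixed screw clamp bridging the channel. Origin: on the screw's vertical axis, about at bench height, 30 mm past the bed's origin along x; axes as the bed. Its grey crosshead, 44 (x) x 104 (y) x 18 mm, has its top 76 mm above the origin. Below it a round shoe 26 mm across hangs on the screw, 1 to 3 mm clear of the bar (varies, not measured).
- posts: The two tie bolts beside the nut: upright, 16 mm across, axes at y = +40 and -40 mm, rising 44 mm above the crosshead. Origin: on the screw's axis at the crosshead's top; axes as the clamp. The wings pass with 7 mm to spare. Fingers opened wide, or holding the tips, fit only within about 50 degrees of the clamp's x axis; narrow on the flats they pass. Touch the bolts lightly at most (15 N).
- nut_top (a point): Aluminium wing nut: point on its axis at the wings' top, about 113 mm above the bench. x axis along the wings, z up: one straight flat wing bar 50 mm tip to tip, 9 mm thick, 24 mm high (this point down to 24 mm below), over a round hub 23 mm across whose top is 23 mm below. Pinch it across the flats or across the tips, each where the bolts leave room. It neither rises nor sinks.
- spanner: Steel spanner 170 mm long lying beside the fixture; leave it alone.
- tape_roll: Roll of masking tape, 100 mm across, 24 mm high, lying beside the fixture; leave it alone.
- offcut: Steel offcut 50 x 70 x 8 mm lying beside the fixture; leave it alone.
- screw (a point): Point on the screw's axis at the nut's foot (fixed; axes as the clamp). The nut tightens clockwise from above (negative yaw); the shoe sinks 1 mm per rad and meets the bar after 1 to 3 rad. Thread drag is 0.11 N m either way; once the shoe meets the bar, the torque climbs by 0.35 N m per rad. Firm is 0.2 to 0.35 N m, 0.5 is overtightened. Let go, it eases back a little and holds.
Mind the look-alikes: they are no part of the job. What is shaped like the bar but orange or pink is not meant.

How it is judged:
By the outcome, as a careful person would: the job done as asked, in the order asked, and still so for the second after the job is handed in, with the robot touching nothing.
It also fails if it takes over 72 s, if anything falls off the work surface, if the arm or the gripper's body presses on something with over 40 N, if the wrist force passes 120 N, or if a joint passes its speed limit or range.

ROBOT

A 6-joint arm with a two-finger parallel gripper is mounted at the origin on the work surface. World frame = base frame: x ahead of the robot, y to its left, z up, the work surface at z = 0. Lengths are in m, angles in rad, forces in N, time in s.
With the tool pointing down it reaches from about 0.225 to 0.875 m from the base axis. Payload 3.4 kg.
Tool frame: the origin (TCP) lies on the centre line of the jaws, within the pads' length; the fingertips stand 25 mm ahead of it and the grasp point (between the pads) lies 6 mm ahead of it; z points along the fingers, y is the line along which they close (so a half turn about z gives the same grasp; the last joint's range is limited). The gripper opens to 85 mm and grips with 20 to 120 N. Pads are 22 mm wide; open, the fingers measure 114 mm over their backs; the gripper's body (76 mm by 85 mm) begins 54 mm behind the grasp point. The pads swing forward as they close: fully open they stand 13 mm farther back than shut.
Start: joints at [-1.385, 0.276, 1.505, -0, 1.361, -0.121], TCP at [0.174, -0.548, 0.256] pointing down, gripper open.
Joint ranges: [-2.89, 2.89], [-0.75, 2.08], [0.22, 2.7], [-1.18, 4.32], [0.11, 2.71], [-2.7, 2.7]. Speed limits (rad/s): [2.57, 2.57, 3.14, 3.14, 3.14, 3.14].

INTERFACE

Orientations are given as a unit quaternion [x, y, z, w].
In Python, from bench import state, camera, get_calibration, finish_job gives the robot as it stands. The module is installed in compiled form; this text tells all that it offers.
- The arm moves only by the tool arm_command, never from a script. Its arguments are lists of equal length, an entry for each row: "dp": the shift along the tool's x, y, z in mm, a list of three; "yaw": the turn about the tool's z in degrees; "hand": the closure, from 0 (fully open) to 1 (shut). A call has 1 to 10 rows; each row shifts and turns the commanded pose from where the row before left it, along the tool's axes as they then stand; what a row does not reach is not made up. A row lasts 1/10 s, in which the tool goes at most 50 mm and 8.59 degrees, less where a joint would pass 70% of its speed; a pose out of reach is approached as far as the arm can. A call with a gripper value outside its range is refused whole. The fingers move at their own pace and stop on an object; "force" is the grip in N (left out, the last holds). Time passes only in rows, so rows that do not move let the fingers close. It gives the time, the measured TCP pose, the force, the opening and the grip force at its end, in the units of the state.
- state(): the state, without advancing time (a new reading comes with each control period).
- camera(name): name is "scene" or "top" or "wrist"; returns (picture, depth): 480x640x3 uint8, blue, green, red; 480x640 float32, m along the optical axis (not along the pixel's ray), 0 where there is no reading.
- get_calibration(name): a dict with "intrinsics" (3x3 intrinsics, pixels), "distortion" ([k1, k2, p1, p2, k3] as OpenCV has them; the pictures are not rectified), "eye" and "orientation" of the camera in the world; the wrist camera has in their place "T_tool_cam" (4x4, takes a point from camera to tool coordinates, whose origin is the TCP and whose axes are the flange's). Camera axes: x right, y up, looking along -z (the intrinsics and any distortion apply to the point x, -y, -z); pixel columns grow to the right and rows downward; lengths in m; the calibration is good to about 2 mm. A picture is of the moment at which its call begins: read the wrist's pose just before it. get_calibration takes no time and is no camera call.
- finish_job(): hands the job in; it is judged then, once.
The state is a dict: "clock": time; "qpos": joint angles; "joint_vel": joint speeds; "joint_efforts": joint torques, N m; "tool_pos": TCP position; "orientation": TCP orientation; "contact_force": force on the tool from outside, world axes, zero at the start; "ft_torque": the same for the moment, N m; "opening": finger opening in m; "grasp_force": force on a finger pad.
Only numpy, scipy, OpenCV 4.12 (cv2) and the standard library are available. Lean on these libraries where they do the work, as an engineer would, in place of code of your own. Each camera call takes 0.05 s, during which the arm holds its last target. There are 200 camera calls.

## Working session

There is one attempt and no reset: what is moved stays moved. The work goes in short steps, Python scripts to look and compute and a tool call to move; the robot and the scene stay as the last step left them, time stands still between calls to the robot, and variables do not carry over. Pictures are saved under pics/ and viewed, at most 10 in all, crops included, and the job is handed in when it is done.

Besides the shell and the picture viewer there is one more tool, called as name([rows], argument=value, ...), one row to a line, values as JSON. arm_command: Moves the arm, as the interface text tells. Its arguments: {"type":"object","properties":{"dp":{"type":"array"},"yaw":{"type":"array"},"hand":{"type":"array"},"force":{"type":"number"}},"required":["dp","yaw","hand"]}

```bash
mkdir -p pics; cat > h.py <<'E'
import numpy as np, cv2
from scipy.spatial.transform import Rotation as R
from bench import state, camera, get_calibration, finish_job
def Tcam(name, st=None):
    c=get_calibration(name); T=np.eye(4)
    if name=="wrist":
        st=st or state(); T[:3,:3]=R.from_quat(st["orientation"]).as_matrix(); T[:3,3]=st["tool_pos"]
        return T@np.array(c["T_tool_cam"]),c
    o=np.array(c["orientation"]); T[:3,:3]=R.from_quat(o).as_matrix() if o.size==4 else o.reshape(3,3); T[:3,3]=c["eye"]
    return T,c
def rays(T,c,px):
    u=cv2.undistortPoints(np.array(px,float).reshape(-1,1,2),np.array(c["intrinsics"],float),np.array(c["distortion"],float))[:,0]
    return np.c_[u[:,0],-u[:,1],-np.ones(len(u))]@T[:3,:3].T
def onz(T,c,px,z):
    d=rays(T,c,px); return T[:3,3]+d*((z-T[2,3])/d[:,2])[:,None]
def bydepth(T,c,px,D):
    return T[:3,3]+rays(T,c,px)*np.array([D[int(round(v)),int(round(u))] for u,v in px])[:,None]
def project(T,c,P):
    q=(np.array(P,float)-T[:3,3])@T[:3,:3]; q=q*[1,-1,-1]
    return cv2.projectPoints(q,np.zeros(3),np.zeros(3),np.array(c["intrinsics"],float),np.array(c["distortion"],float))[0][:,0]
def shot(name,tag):
    st=state(); p,d=camera(name); T,c=Tcam(name,st)
    cv2.imwrite(f"pics/{tag}.png",p); np.savez(f"{tag}.npz",p=p,d=d,T=T); return p,d,T,c
E
python3 - <<'E'
from h import *
for n in("top","scene"): 
    p,d,T,c=shot(n,n+"0"); print(n,T.round(3).tolist(),c["intrinsics"])
print(state(), get_calibration("wrist"))
E
```

```text
top [[0.027, 0.991, -0.128, 0.423], [-1.0, 0.027, -0.003, 0.078], [0.001, 0.128, 0.992, 1.162], [0.0, 0.0, 0.0, 1.0]] [[601.19706402   0.         328.66464814]
 [  0.         601.19706402 239.09333027]
 [  0.           0.           1.        ]]
scene [[0.291, -0.483, 0.826, 1.467], [0.957, 0.152, -0.248, -0.197], [-0.006, 0.862, 0.506, 0.674], [0.0, 0.0, 0.0, 1.0]] [[614.78227204   0.         330.96805528]
 [  0.         614.78227204 251.60834733]
 [  0.           0.           1.        ]]
{'clock': 0.1, 'qpos': array([-1.38498583e+00,  2.76526975e-01,  1.50604105e+00,  5.17524809e-06,
        1.36069715e+00, -1.20978402e-01]), 'joint_vel': array([ 0.00086208, -0.0012626 , -0.00556958, -0.00137173,  0.00146816,
        0.00093174]), 'joint_efforts': array([ 1.57382718e-03, -4.17700124e+01, -2.46404511e+01, -1.43000057e-04,
        5.73706959e-03, -1.13334903e-05]), 'tool_pos': array([ 0.17357489, -0.54770855,  0.25551515]), 'orientation': array([ 9.88257859e-01,  1.52793012e-01, -2.45745949e-05, -8.35903855e-04]), 'contact_force': array([-0.06202685,  0.83310286,  0.08484107]), 'ft_torque': array([ 0.03852583, -0.03220043,  0.0230229 ]), 'grasp_force': 0.0, 'opening': 0.08515842717350368} {'intrinsics': array([[407.32153401,   0.        , 324.09001287],
       [  0.        , 407.32153401, 235.65068927],
       [  0.        ,   0.        ,   1.        ]]), 'distortion': array([-0.05737506,  0.        ,  0.        ,  0.        ,  0.        ]), 'T_tool_cam': array([[ 1.02208906e-03,  9.62591817e-01,  2.70953778e-01,
         6.83417309e-02],
       [ 9.99999472e-01, -9.55555934e-04, -3.77474701e-04,
        -5.99099658e-04],
       [-1.04442568e-04,  2.70954021e-01, -9.62592285e-01,
        -1.18777848e-01],
       [ 0.00000000e+00,  0.00000000e+00,  0.00000000e+00,
         1.00000000e+00]])}
```

View pics/top0.png

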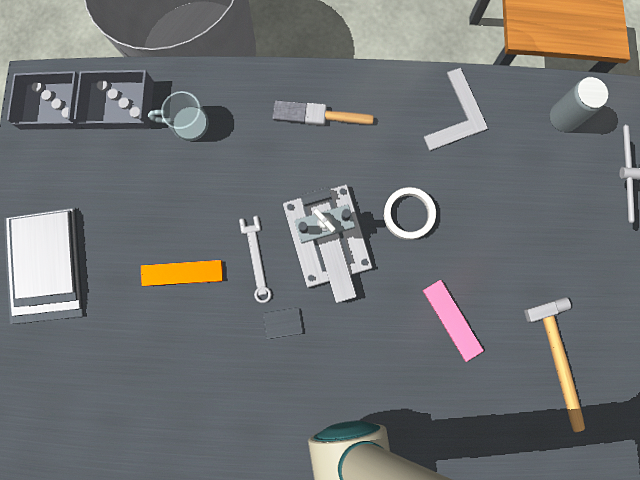

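View pics/scene0.png

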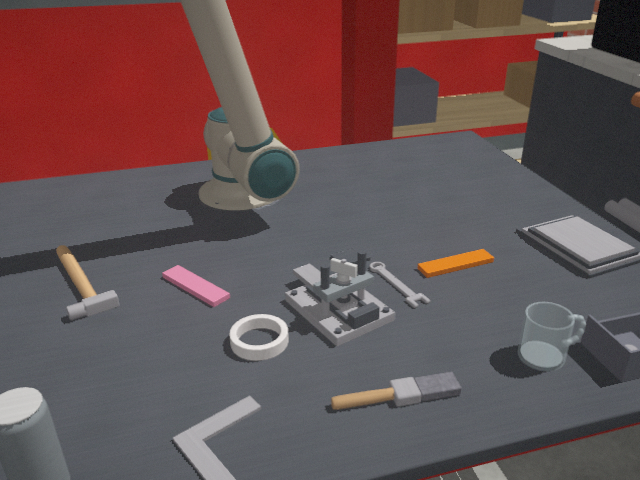

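The top view shows the fixture at about (325,237). The steel bar's near end is at (345,298), the spanner at (255,260), the tape at (410,213) and the offcut at (283,322). The orange (181,272) and pink (452,320) bars are look-alikes. The steel-grey bar in the channel is the one meant, so I'll confirm it in a crop.

```bash
python3 - <<'E'
from h import *
p=cv2.imread("pics/top0.png")
cv2.imwrite("pics/top_crop.png",cv2.resize(p[175:315,255:395],None,fx=4.2,fy=4.2,interpolation=cv2.INTER_CUBIC))
E
```

```text
(no output)
```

View pics/top_crop.png

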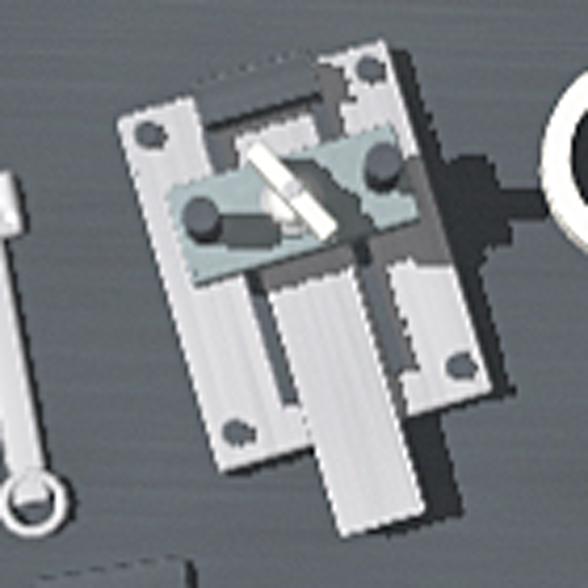

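The crop shows the steel bar in the channel, with near-end corners at crop (343,535) and (424,512). The wing runs (257,150) to (325,230), and the posts are at (203,218) and (385,165). Next I'll measure these.

```bash
python3 - <<'E'
from h import *
T,c=Tcam("top"); f=lambda L,z: onz(T,c,np.array(L)/4.2+[255,175],z)
P=f([(120,120),(385,40),(490,393),(222,470)],.02); print("plate",P.round(4).tolist(),[np.linalg.norm(P[i]-P[(i+1)%4]).round(4) for i in range(4)])
B=f([(343,535),(424,512)],.032); print("bar",B.round(4).tolist(),B.mean(0))
po=f([(203,218),(385,165)],.12);print("posts",po.round(4).tolist(),po.mean(0),np.linalg.norm(po[0]-po[1]))
n=f([(257,150),(325,230)],.113);print("nut",n.round(4).tolist(),n.mean(0),np.linalg.norm(n[0]-n[1]))
ax=(P[0]+P[1]-P[2]-P[3])[:2]; print("yaw plate",np.degrees(np.arctan2(ax[1],ax[0])))
d=po[0]-po[1];print("yaw posts",np.degrees(np.arctan2(-d[0],d[1])))
d=n[0]-n[1];print("yaw nut",np.degrees(np.arctan2(d[1],d[0])))
a=ax/np.linalg.norm(ax); C=P.mean(0)[:2]; O=C-a*.015; print("bed origin",O,"clamp",O+.03*a)
print("bar near in bed x",(B.mean(0)[:2]-O)@a, "y",(B.mean(0)[:2]-O)@[-a[1],a[0]])
E
```

```text
plate [[0.6371, 0.1704, 0.02], [0.678, 0.0493, 0.02], [0.5158, -0.0021, 0.02], [0.4777, 0.1184, 0.02]] [np.float64(0.1278), np.float64(0.1701), np.float64(0.1264), np.float64(0.1677)]
bar [[0.4496, 0.0632, 0.032], [0.4607, 0.0272, 0.032]] [0.45515727 0.04520429 0.032     ]
posts [[0.5777, 0.1261, 0.12], [0.6022, 0.0506, 0.12]] [0.58994764 0.0883548  0.12      ] 0.07930070814437004
nut [[0.6083, 0.1046, 0.113], [0.575, 0.075, 0.113]] [0.59168718 0.0897888  0.113     ] 0.044529524841172785
yaw plate 17.81284776310947
yaw posts 17.967524279701333
yaw nut 41.57480699943393
bed origin [0.56286879 0.07942334] clamp [0.59143061 0.0886006 ]
bar near in bed x -0.113015821464949 y 0.0003712915178242667
```

arm_command([
  [29,-34,0],
  [29,-34,0],
  [29,-34,0],
  [29,-34,0],
  [29,-34,0],
  [29,-34,0],
  [29,-34,0],
  [29,-34,0],
  [29,-34,0],
  [29,-34,0],
], yaw=[0,0,0,0,0,0,0,0,0,0], hand=[1,1,1,1,1,1,1,1,1,1], force=60)

```text
clock: 1.1
tool_pos: [0.3475, -0.1346, 0.2562]
orientation: [0.988, 0.153, 0.0, 0.0]
contact_force: [1.9, 1.0, -0.5]
opening: 0.0003
grasp_force: 0.0
```

arm_command([
  [30,-34.5,0],
  [30,-34.5,0],
  [30,-34.5,0],
  [30,-34.5,0],
  [0,0,36],
  [0,0,36],
  [0,0,36],
  [0,0,36],
  [0,0,36],
  [0,0,36],
], yaw=[0,0,0,0,0,0,0,0,0,0], hand=[1,1,1,1,1,1,1,1,1,1])

```text
clock: 2.1
tool_pos: [0.42, 0.0314, 0.039]
orientation: [0.988, 0.153, 0.0, 0.0]
contact_force: [0.3, -0.1, -1.7]
opening: -0.0002
grasp_force: 0.0
```

```bash
python3 - <<'E'
from h import *
O=np.array([.5629,.0794]);a=np.array([.952,.3062])
s=state();d=s["tool_pos"][:2]-O;print(d@a,d@[-a[1],a[0]],s["tool_pos"],s["contact_force"])
shot("wrist","w1")
E
```

```text
-0.15077760575667204 -0.0019263200123211554 [0.41995848 0.03140104 0.03899898] [ 0.2692076  -0.10939987 -1.72372077]
```

View pics/w1.png

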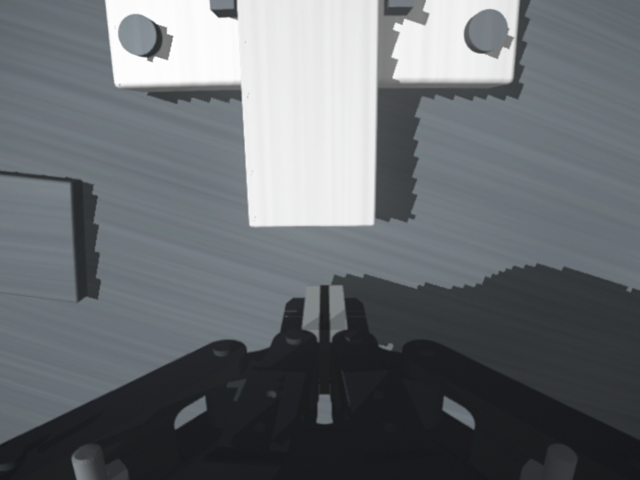

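The view shows the bar's near end at row 225, columns 248-375, with the shut fingers at (324,300) just before it. The fingers are about 3 mm to the right of centre.

arm_command([
  [10,-3,0],
  [12,0,0],
  [3,0,0],
  [3,0,0],
  [3,0,0],
  [3,0,0],
  [3,0,0],
  [3,0,0],
  [3,0,0],
  [3,0,0],
], yaw=[0,0,0,0,0,0,0,0,0,0], hand=[1,1,1,1,1,1,1,1,1,1])

```text
clock: 3.15
tool_pos: [0.4632, 0.0481, 0.0403]
orientation: [0.988, 0.153, -0.0, 0.0]
contact_force: [-5.3, -1.3, 3.5]
opening: -0.0
grasp_force: 2.2
```

arm_command([
  [2,0,0],
  [2,0,0],
  [2,0,0],
  [1,0,0],
  [1,0,0],
], yaw=[0,0,0,0,0], hand=[1,1,1,1,1])

```text
clock: 3.65
tool_pos: [0.4709, 0.0505, 0.0402]
orientation: [0.988, 0.153, 0.0, 0.0]
contact_force: [-3.0, -1.3, 1.3]
opening: 0.0001
grasp_force: 2.0
```

arm_command([
  [1,0,0],
  [1,0,0],
  [1,0,0],
  [0.5,0,0],
  [0.5,0,0],
], yaw=[0,0,0,0,0], hand=[1,1,1,1,1])

```text
clock: 4.15
tool_pos: [0.4747, 0.0517, 0.0402]
orientation: [0.988, 0.153, 0.0, 0.0]
contact_force: [-2.9, -0.5, 1.3]
opening: -0.0002
grasp_force: 1.6
```

arm_command([
  [0.5,0,0],
  [0.5,0,0],
  [0.5,0,0],
], yaw=[0,0,0], hand=[1,1,1])

```text
clock: 4.45
tool_pos: [0.4756, 0.052, 0.0402]
orientation: [0.988, 0.153, -0.0, 0.0]
contact_force: [-4.6, -2.5, 1.8]
opening: 0.0004
grasp_force: 2.3
```

arm_command([
  [0.5,0,0],
  [0.5,0,0],
  [0.5,0,0],
], yaw=[0,0,0], hand=[1,1,1])

```text
clock: 4.75
tool_pos: [0.4757, 0.0521, 0.0402]
orientation: [0.988, 0.153, -0.002, 0.0]
contact_force: [-6.8, -4.2, 6.2]
opening: -0.0001
grasp_force: 3.9
```

arm_command([
  [0.5,0,0],
  [0.5,0,0],
  [0.5,0,0],
  [0,0,0],
], yaw=[0,0,0,0], hand=[1,1,1,1])

```text
clock: 5.15
tool_pos: [0.4758, 0.0522, 0.0402]
orientation: [0.988, 0.153, -0.003, 0.0]
contact_force: [-8.8, -5.3, 7.3]
opening: 0.0002
grasp_force: 5.0
```

The bar is seated: the TCP stopped where the bar's near end is at -80 mm, and the force is rising. I'll back off, rise and look at the nut from above.

arm_command([
  [-8,0,0],
  [-10,0,0],
  [0,0,-40],
  [0,0,-40],
  [0,0,-40],
  [0,0,-40],
  [0,0,-40],
  [45,0,0],
  [45,0,0],
  [47,0,0],
], yaw=[0,0,0,0,0,0,0,0,0,0], hand=[1,1,1,1,1,1,1,0.9,0.8,0.75])

```text
clock: 6.15
tool_pos: [0.5942, 0.0896, 0.2417]
orientation: [0.988, 0.153, 0.002, 0.0]
contact_force: [0.0, 0.2, -0.0]
opening: 0.0215
grasp_force: 0.0
```

```bash
python3 - <<'E'
from h import *
s=state();print(s["tool_pos"],s["qpos"],s["opening"],s["ft_torque"],s["contact_force"])
p,d,T,c=shot("wrist","w2")
q=project(T,c,[[.5914,.0886,.113]])[0]; print(q)
E
```

```text
[0.59419292 0.08955669 0.24167317] [3.36095890e-02 3.20660056e-01 1.47615748e+00 4.21436644e-04
 1.34025144e+00 1.29784886e+00] 0.021535779618307212 [-0.01029895 -0.00959875  0.00517593] [ 0.01300185  0.24273893 -0.01587421]
[324.82309699 239.04988583]
```

View pics/w2.png

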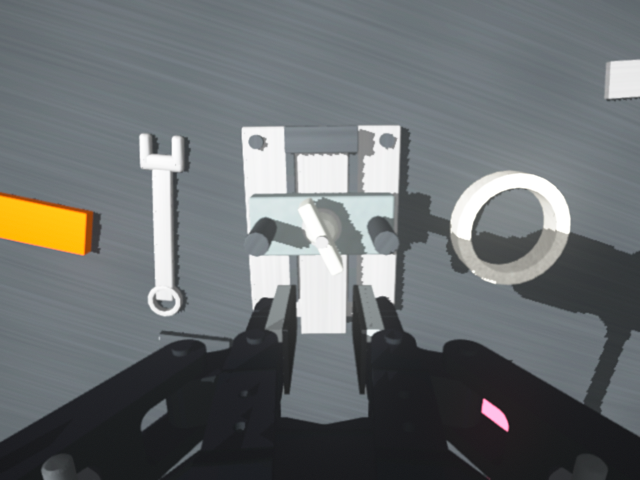

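The wrist view shows the bar's far end at the stop block (about row 152). The nut is near (321,238), with the posts at about (260,235) and (383,232). I'll read the wing in a crop.

```bash
python3 - <<'E'
import cv2
p=cv2.imread("pics/w2.png")
cv2.imwrite("pics/w2_crop.png",cv2.resize(p[180:290,240:410],None,fx=4.5,fy=4.5,interpolation=cv2.INTER_CUBIC))
E
```

```text
(no output)
```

View pics/w2_crop.png

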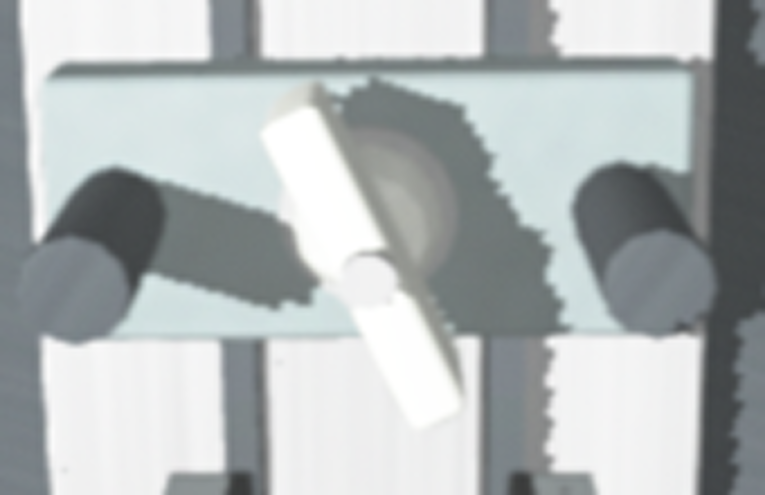

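```bash
python3 - <<'E'
from h import *
z=np.load("w2.npz");T=z["T"];c=get_calibration("wrist")
f=lambda L,h: onz(T,c,np.array(L)/4.5+[240,180],h)
n=f([(286,120),(438,414)],.113);d=n[0]-n[1];print(n.mean(0),np.linalg.norm(d),np.degrees(np.arctan2(d[1],d[0])))
po=f([(74,290),(660,282)],.12);d=po[0]-po[1];print(po.mean(0),np.linalg.norm(d),np.degrees(np.arctan2(-d[0],d[1])))
print(f([(369,280)],.114), z["d"][180+240//4, 240+340//4])
E
```

```text
[0.58999687 0.09081273 0.113     ] 0.04802092706099993 43.93349101593331
[0.5899222  0.09029037 0.12      ] 0.08042433087039427 18.41858640519189
[[0.58914732 0.08975673 0.114     ]] 0.25164828
```

arm_command([
  [-4,-1.7,0],
  [0,0,0],
  [0,0,0],
  [0,0,0],
  [0,0,0],
  [0,0,0],
  [0,0,0],
  [0,0,0],
  [0,0,0],
  [0,0,0],
], yaw=[-6.2,-8.5,-8.5,-8.5,-8.5,-8.5,-8.5,-8.5,-8.5,-8.5], hand=[0.75,0.75,0.75,0.75,0.75,0.75,0.75,0.75,0.75,0.75])

```text
clock: 7.2
tool_pos: [0.5883, 0.0895, 0.2403]
orientation: [0.639, 0.77, 0.001, 0.001]
contact_force: [-0.4, -0.9, 0.1]
opening: 0.021
grasp_force: 0.0
```

arm_command([
  [0,0,0],
  [0,0,0],
  [0,0,0],
  [0,0,0],
  [0,0,0],
  [0,0,0],
  [0,0,0],
  [0,0,0],
  [0,0,0],
  [0,0,0],
], yaw=[-8.5,-8.5,-8.5,-8.5,-8.5,-8.5,-8.5,-8.5,-8.5,-8.5], hand=[0.75,0.75,0.75,0.75,0.75,0.75,0.75,0.75,0.75,0.75])

```text
clock: 8.2
tool_pos: [0.5883, 0.0895, 0.2404]
orientation: [-0.049, 0.999, 0.0, 0.001]
contact_force: [-0.2, 0.7, 0.5]
opening: 0.0213
grasp_force: 0.0
```

arm_command([
  [0,0,0],
  [0,0,0],
  [0,0,0],
  [0,0,0],
  [0,0,0],
], yaw=[-8.5,-8.5,-8.5,-8.5,0], hand=[0.75,0.75,0.75,0.75,0.75])

```text
clock: 8.7
tool_pos: [0.5882, 0.0895, 0.2404]
orientation: [-0.336, 0.942, -0.0, 0.001]
contact_force: [0.0, -0.0, 0.2]
opening: 0.0215
grasp_force: 0.0
```

```bash
python3 - <<'E'
from h import *
s=state();print(s["tool_pos"],s["qpos"],s["opening"],2*np.degrees(np.arctan2(s["orientation"][1],s["orientation"][0])))
p,d,T,c=shot("wrist","w3")
q=project(T,c,[[.590,.090,.113]])[0]; print(q)
cv2.imwrite("pics/w3_crop.png",cv2.resize(p[180:300,240:410],None,fx=4.5,fy=4.5,interpolation=cv2.INTER_CUBIC))
E
```

```text
[0.58818018 0.08945407 0.24037663] [ 3.38134393e-02  3.13940801e-01  1.48947112e+00  3.58344218e-04
  1.33648362e+00 -2.22228767e+00] 0.021454130059714777 219.26032154052805
[321.94382004 237.1823188 ]
```

View pics/w3_crop.png

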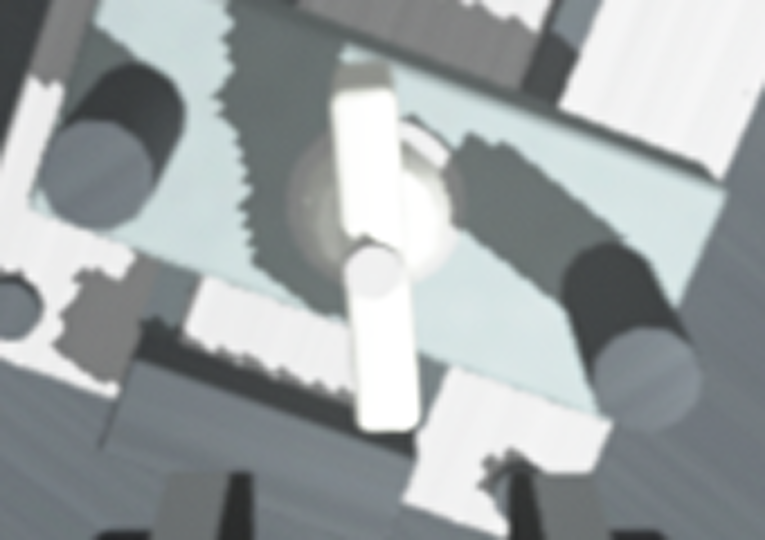

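The crop shows the wing from (363,92) to (388,430), so it still leans about 4.5 degrees and sits about 2 mm off. I'll correct that and descend around the wing.

arm_command([
  [-2.2,-0.3,0],
  [0,0,25],
  [0,0,30],
  [0,0,30],
  [0,0,18],
  [0,0,9],
  [0,0,7],
  [0,0,0],
], yaw=[-4.5,0,0,0,0,0,0,0], hand=[0.75,0.75,0.75,0.75,0.75,0.75,0.75,0.75])

```text
clock: 9.55
tool_pos: [0.5899, 0.0906, 0.121]
orientation: [-0.372, 0.928, 0.0, -0.0]
contact_force: [0.2, 0.1, 0.1]
opening: 0.0214
grasp_force: 0.0
```

```bash
cat > s.py <<'E'
from h import *
s=state();print(s["clock"],s["tool_pos"].round(4),"yaw",round(2*np.degrees(np.arctan2(s["orientation"][1],s["orientation"][0])),2),"q6",s["qpos"][5].round(3),"F",s["contact_force"].round(1),"M",s["ft_torque"].round(3),"op",round(s["opening"],4),s["grasp_force"])
E
python3 s.py
```

```text
9.55 [0.5899 0.0906 0.121 ] yaw 223.72 q6 -2.298 F [0.2 0.1 0.1] M [-0.035 -0.005 -0.016] op 0.0214 0.0
```

arm_command([
  [0,0,0],
  [0,0,0],
  [0,0,0],
  [0,0,0],
  [0,0,0],
], yaw=[0,0,0,0,0], hand=[1,1,1,1,1], force=50)

```text
clock: 10.05
tool_pos: [0.5907, 0.0905, 0.1223]
orientation: [-0.373, 0.928, -0.0, 0.001]
contact_force: [0.3, -0.2, 4.5]
opening: 0.0078
grasp_force: 52.8
```

```bash
python3 s.py
```

```text
10.05 [0.5907 0.0905 0.1223] yaw 223.77 q6 -2.299 F [ 0.3 -0.2  4.5] M [-0.089 -0.01  -0.074] op 0.0078 52.75270164012909
```

arm_command([
  [0,0,0],
  [0,0,0],
  [0,0,0],
  [0,0,0],
  [0,0,0],
], yaw=[3,3,3,3,3], hand=[1,1,1,1,1])

```text
clock: 10.55
tool_pos: [0.5907, 0.0904, 0.1222]
orientation: [-0.248, 0.969, -0.001, 0.001]
contact_force: [1.2, -0.8, 4.2]
opening: 0.0078
grasp_force: 52.8
```

```bash
python3 s.py
```

```text
10.55 [0.5907 0.0904 0.1222] yaw 208.7 q6 -2.036 F [ 1.2 -0.8  4.2] M [-0.096 -0.083  0.194] op 0.0078 52.843687534332275
```

arm_command([
  [0,0,0],
  [0,0,0],
  [0,0,0],
  [0,0,0],
  [0,0,0],
], yaw=[4,4,4,4,0], hand=[1,1,1,1,1])

```text
clock: 11.05
tool_pos: [0.5907, 0.0904, 0.1223]
orientation: [-0.111, 0.994, -0.0, 0.001]
contact_force: [0.5, -0.9, 4.6]
opening: 0.0081
grasp_force: 53.0
```

```bash
python3 s.py
```

```text
11.05 [0.5907 0.0904 0.1223] yaw 192.79 q6 -1.758 F [ 0.5 -0.9  4.6] M [-0.219 -0.071 -0.086] op 0.0081 52.95837163925171
```

arm_command([
  [0,0,0],
  [0,0,0],
  [0,0,0],
  [0,0,0],
  [0,0,0],
], yaw=[4,4,4,4,4], hand=[1,1,1,1,1])

```text
clock: 11.55
tool_pos: [0.5907, 0.0903, 0.1223]
orientation: [0.063, 0.998, -0.0, 0.001]
contact_force: [1.3, -1.4, 5.2]
opening: 0.0075
grasp_force: 53.0
```

```bash
python3 s.py
```

```text
11.55 [0.5907 0.0903 0.1223] yaw 172.76 q6 -1.408 F [ 1.3 -1.4  5.2] M [-0.192 -0.082  0.093] op 0.0075 53.02287518978119
```

```bash
cat > s.py <<'E'
from h import *
s=state();print(round(s["clock"],2),s["tool_pos"].round(4),"yaw",round(2*np.degrees(np.arctan2(s["orientation"][1],s["orientation"][0])),2),"F",s["contact_force"].round(1),"Mz",s["ft_torque"].round(3)[2],"e6",s["joint_efforts"][5].round(4),"op",round(s["opening"],4))
E
python3 s.py
```

```text
11.55 [0.5907 0.0903 0.1223] yaw 172.76 F [ 1.3 -1.4  5.2] Mz 0.093 e6 -0.4253 op 0.0075
```

arm_command([
  [0,0,0],
  [0,0,0],
  [0,0,0],
], yaw=[3,3,3], hand=[1,1,1])

```text
clock: 11.85
tool_pos: [0.5907, 0.0902, 0.1222]
orientation: [0.141, 0.99, -0.0, 0.001]
contact_force: [0.1, -1.9, 5.0]
opening: 0.0078
grasp_force: 53.0
```

```bash
python3 s.py
```

```text
11.85 [0.5907 0.0902 0.1222] yaw 163.79 F [ 0.1 -1.9  5. ] Mz 0.121 e6 -0.292 op 0.0078
```

arm_command([
  [0,0,0],
  [0,0,0],
  [0,0,0],
], yaw=[3,3,3], hand=[1,1,1])

```text
clock: 12.15
tool_pos: [0.5907, 0.0902, 0.1223]
orientation: [0.218, 0.976, -0.0, 0.001]
contact_force: [0.3, -1.1, 5.5]
opening: 0.008
grasp_force: 53.0
```

```bash
python3 s.py
```

```text
12.15 [0.5907 0.0902 0.1223] yaw 154.79 F [ 0.3 -1.1  5.5] Mz 0.044 e6 -0.2921 op 0.008
```

arm_command([
  [0,0,0],
  [0,0,0],
  [0,0,0],
], yaw=[3,3,3], hand=[1,1,1])

```text
clock: 12.45
tool_pos: [0.5907, 0.0902, 0.1223]
orientation: [0.294, 0.956, -0.0, 0.001]
contact_force: [0.4, -1.0, 5.0]
opening: 0.0078
grasp_force: 53.0
```

```bash
python3 s.py
```

```text
12.45 [0.5907 0.0902 0.1223] yaw 145.8 F [ 0.4 -1.   5. ] Mz 0.16 e6 -0.2923 op 0.0078
```

arm_command([
  [0,0,0],
  [0,0,0],
  [0,0,0],
], yaw=[3,3,3], hand=[1,1,1])

```text
clock: 12.75
tool_pos: [0.5907, 0.0901, 0.1223]
orientation: [0.368, 0.93, -0.0, 0.001]
contact_force: [0.5, -1.7, 5.6]
opening: 0.0076
grasp_force: 53.0
```

```bash
python3 s.py
```

```text
12.75 [0.5907 0.0901 0.1223] yaw 136.8 F [ 0.5 -1.7  5.6] Mz 0.061 e6 -0.2921 op 0.0076
```

Joint 6 effort gives a clean signal, with a steady free-running baseline of -0.292 at this speed. I'll continue at the same speed.

arm_command([
  [0,0,0],
  [0,0,0],
  [0,0,0],
], yaw=[3,3,3], hand=[1,1,1])

```text
clock: 13.05
tool_pos: [0.5906, 0.0901, 0.1223]
orientation: [0.44, 0.898, -0.0, 0.001]
contact_force: [1.7, -2.1, 5.5]
opening: 0.0076
grasp_force: 53.0
```

```bash
python3 s.py
```

```text
13.05 [0.5906 0.0901 0.1223] yaw 127.8 F [ 1.7 -2.1  5.5] Mz 0.139 e6 -0.2687 op 0.0076
```

arm_command([
  [0,0,0],
  [0,0,0],
  [0,0,0],
], yaw=[3,3,3], hand=[1,1,1])

```text
clock: 13.35
tool_pos: [0.5906, 0.0901, 0.1223]
orientation: [0.509, 0.861, 0.0, 0.001]
contact_force: [0.6, -2.3, 4.6]
opening: 0.0078
grasp_force: 53.1
```

```bash
python3 s.py
```

```text
13.35 [0.5906 0.0901 0.1223] yaw 118.81 F [ 0.6 -2.3  4.6] Mz 0.158 e6 -0.2281 op 0.0078
```

arm_command([
  [0,0,0],
  [0,0,0],
  [0,0,0],
], yaw=[3,3,3], hand=[1,1,1])

```text
clock: 13.65
tool_pos: [0.5905, 0.09, 0.1222]
orientation: [0.575, 0.818, 0.0, 0.001]
contact_force: [-0.0, -1.4, 5.8]
opening: 0.0074
grasp_force: 53.1
```

```bash
python3 s.py
```

```text
13.65 [0.5905 0.09   0.1222] yaw 109.82 F [-0.  -1.4  5.8] Mz 0.243 e6 -0.1875 op 0.0074
```

Contact began near yaw 133, so the clamp has turned about 0.40 rad past it (about 0.25 N m). I'll hold and average the wrist moment.

```bash
cat > avg.py <<'E'
from h import *
M=[]
for i in range(12):
    camera("wrist"); s=state(); M.append([*s["ft_torque"],s["joint_efforts"][5]])
M=np.array(M); print(M[:,2].round(3), M[:,2].mean(), M[:,2].std()/12**.5, M[:,3].round(3)[[0,3,11]]); 
E
python3 avg.py; python3 s.py
```

```text
[ 0.095  0.005  0.027 -0.014  0.008 -0.032  0.07   0.06  -0.061  0.013
  0.018  0.036] 0.018903112301582613 0.01205541321174757 [ 0.219 -0.    -0.004]
14.25 [0.5906 0.09   0.1223] yaw 109.89 F [ 0.1 -1.7  6.3] Mz 0.036 e6 -0.0039 op 0.0076
```

arm_command([
  [0,0,0],
  [0,0,0],
  [0,0,0],
], yaw=[2,2,2], hand=[1,1,1])

```text
clock: 14.55
tool_pos: [0.5905, 0.09, 0.1223]
orientation: [0.617, 0.787, 0.0, 0.001]
contact_force: [0.4, -2.8, 6.4]
opening: 0.0076
grasp_force: 53.1
```

```bash
python3 s.py
```

```text
14.55 [0.5905 0.09   0.1223] yaw 103.86 F [ 0.4 -2.8  6.4] Mz 0.268 e6 -0.0276 op 0.0076
```

arm_command([
  [0,0,0],
  [0,0,0],
], yaw=[2,1.5], hand=[1,1])

```text
clock: 14.75
tool_pos: [0.5905, 0.09, 0.1223]
orientation: [0.64, 0.768, 0.0, 0.001]
contact_force: [1.4, -2.0, 6.3]
opening: 0.0076
grasp_force: 53.1
```

```bash
python3 s.py; python3 avg.py; python3 s.py
```

```text
14.75 [0.5905 0.09   0.1223] yaw 100.38 F [ 1.4 -2.   6.3] Mz 0.242 e6 0.0872 op 0.0076
[0.158 0.168 0.11  0.123 0.114 0.123 0.12  0.085 0.074 0.139 0.072 0.107] 0.11596946419122843 0.008268977927728457 [0.258 0.114 0.115]
15.35 [0.5905 0.09   0.1223] yaw 100.42 F [ 0.  -1.7  6.1] Mz 0.107 e6 0.1152 op 0.0078
```

Applied torque is about 0.26-0.31 N m by angle, moment and effort. I'll release with the fingers narrow and lift straight up.

arm_command([
  [0,0,0],
  [0,0,0],
  [0,0,0],
  [0,0,0],
  [0,0,-10],
  [0,0,-25],
  [0,0,-30],
  [0,0,-30],
  [0,0,-25],
  [0,0,0],
], yaw=[0,0,0,0,0,0,0,0,0,0], hand=[0.75,0.75,0.75,0.75,0.75,0.75,0.75,0.75,0.75,0.75])

```text
clock: 16.35
tool_pos: [0.5921, 0.0907, 0.2462]
orientation: [0.641, 0.768, 0.003, 0.003]
contact_force: [0.1, -0.1, -0.1]
opening: 0.0211
grasp_force: 0.0
```

```bash
python3 s.py; python3 -c "
from h import *
shot('wrist','w4'); shot('top','top4')
a=cv2.imread('pics/w4.png'); b=cv2.imread('pics/top4.png')
b=cv2.resize(b[170:350,235:445],(420,360)); cv2.imwrite('pics/fin.png',np.hstack([cv2.resize(a[60:420,130:510],(380,360)),b]))"
```

```text
16.35 [0.5921 0.0907 0.2462] yaw 100.29 F [ 0.1 -0.1 -0.1] Mz -0.04 e6 0.0003 op 0.0211
```

View pics/fin.png

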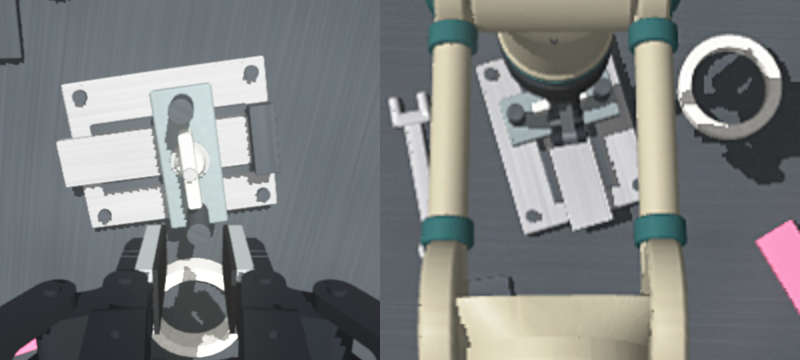

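The nut stands with its wing about 6 degrees eased back. The bar's far end is at the stop block (about x=248 in the left view), and the tape, spanner and offcut are where they were. The fingers are clear, so I'm handing in.

```bash
python3 -c "
from bench import finish_job
print(finish_job())"
```

```text
the job is handed in; nothing more can be done
None
```

I pushed the bar against the end stop, tightened the wing nut to an estimated 0.26–0.31 N m in one continuous turn gripped across the flats, let go and handed the job in at about 16 s; the last pictures show the bar at the stop and the spanner, tape roll and offcut apparently where they were.

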